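# Stack the tray table's corner brackets on their tray

### The arm

A 6-joint arm with a two-finger parallel gripper is mounted at the origin on the work surface. World frame = base frame: x ahead of the robot, y to its left, z up, the work surface at z = 0. Lengths are in m, angles in rad, forces in N, time in s.
With the tool pointing down it reaches from about 0.35 to 0.875 m from the base axis. Payload 15.5 kg.
Tool frame: the origin (TCP) lies between the finger pads; the fingertips stand 22 mm ahead of it and the grasp point (between the pads) lies 3 mm ahead of it; z points along the fingers, y is the line along which they close (so a half turn about z gives the same grasp; the last joint's range is limited). The gripper opens to 85 mm and grips with 20 to 120 N. Pads are 22 mm wide; open, the fingers measure 114 mm over their backs; the gripper's body (76 mm by 85 mm) begins 54 mm behind the grasp point. The pads swing forward as they close: fully open they stand 13 mm farther back than shut.
Start: joints at [-1.339, 0.494, 1.345, -0, 1.302, -0.096], TCP at [0.201, -0.592, 0.253] pointing down, gripper open.
Joint ranges: [-2.91, 2.91], [-0.82, 2.16], [0.22, 2.67], [-1.22, 4.37], [0.12, 2.79], [-3.08, 3.08]. Speed limits (rad/s): [1.89, 1.89, 2.57, 3.01, 3.01, 3.01].

### API

Orientations are given as a 3x3 rotation matrix whose columns are the frame's x, y, z axes.
In Python, from plant import arm gives the robot as it stands. The module is installed in compiled form; this text tells all that it offers.
- The arm moves only by the tool carry_out, never from a script. Its argument "motion" is a list of rows, each a list of 4 numbers: the shift along the tool's x, y, z in mm, then the turn about the tool's z in rad. In form: [[x, y, z, yaw], ...]. A call has 1 to 5 rows; each row is the pose to reach, as a shift and turn from the pose commanded when the call began, along the tool's axes at that moment; what a row does not reach only later rows make up. A row lasts 1/10 s, in which the tool goes at most 50 mm and 8.59 degrees, less where a joint would pass 70% of its speed; a pose out of reach is approached as far as the arm can. A call with a gripper value outside its range is refused whole. "grip" is the opening, from 0 (shut) to 1 (fully open), set as the call begins (left out, the last holds). The fingers move at their own pace and stop on an object; "force" is the grip in N (left out, the last holds). Time passes only in rows, so rows that repeat a pose let the fingers close. It gives the time, the measured TCP pose, the force, the opening and the grip force at its end, in the units of the state.
- arm.read_state(): the state, without advancing time (a new reading comes with each control period).
- arm.read_camera(name): name is "side" or "top" or "wrist"; returns (picture, depth): 400x640x3 uint8, red, green, blue; 400x640 float32, m along the optical axis (not along the pixel's ray), 0 where there is no reading.
- arm.camera_model(name): a dict with "fx", "fy", "cx", "cy" (pixels), "world_from_camera" (4x4, takes a point from camera to world coordinates). Camera axes: x right, y down, z forward; pixel columns grow to the right and rows downward; lengths in m; the calibration is good to about 2 mm. A picture is of the moment at which its call begins: read the wrist's pose just before it. camera_model takes no time and is no camera call; for the wrist camera it gives the pose at the moment of the call.
- arm.job_done(): hands the job in; it is judged then, once.
The state is a dict: "t": time; "qpos": joint angles; "joint_vel": joint speeds; "effort": joint torques, N m; "tool_pos": TCP position; "tcp_rot": TCP orientation; "force": force on the tool from outside, world axes, zero at the start; "moment": the same for the moment, N m; "opening": finger opening in m; "gripper_force": force on a finger pad.
Only numpy, scipy, OpenCV 4.12 (cv2) and the standard library are available. Lean on these libraries where they do the work, as an engineer would, in place of code of your own. Each camera call takes 0.05 s, during which the arm holds its last target. There are 200 camera calls.

### The job

The four brass corner brackets of a tray table go out stacked on their copper tray: pick up the other three and stack them on the bracket that already lies on the tray, each turned half round from the one below, so that its heel with the raised pad lies over the open angle of the one below and the pile stands level and square. Leave the bottom bracket about where it lies, set each one down without dropping it, and do not shift or knock over the engineer's square, the ewer, the mug or the hammer.

Things in the scene. Friction and masses are not known exactly. Their poses are not given: they have to be found in the camera images.
- base_mid (a point): Cast brass corner bracket lying pad up on the tray, bottom of the pile: flat L, two equal legs 100 mm long outside, 40 wide, 10 thick; on the heel (the corner where they meet) a round pad 24 mm across stands 10 mm above the plate. About 0.5 kg. Point: centre of the 100 mm square the legs bound (just inside the open angle), 5 mm above the underside; z up; axes: see base_pad.
- base_pad (a point): Middle of the base's heel, on the pad's axis, 5 mm above the underside. Axes as base_mid, in which one leg runs along x (middle line y = -30 mm, x from -50 to 50), the other along y (middle line x = -30), the pad is at x = y = -30, the open angle takes x and y from -10 to 50, and the centre of mass is at about x = y = -13 mm.
- a_mid (a point): Bracket a, same as the base bracket (a, b and c are interchangeable). Lies pad up on the bench with bracket b laid loosely on top of it, so b has to come off first, and the ewer close beside one leg. Point and axes as for base_mid.
- a_pad (a point): Middle of the heel of bracket a, on its pad's axis, 5 mm above the underside of the plate; axes as a_mid.
- b_mid (a point): Bracket b, same as the base bracket (a, b and c are interchangeable). Lies pad up across bracket a, loosely, roughly half a turn from it, its underside 10 mm above the bench. Point and axes as for base_mid.
- b_pad (a point): Middle of the heel of bracket b, on its pad's axis, 5 mm above the underside of the plate; axes as b_mid.
- c_mid (a point): Bracket c, same as the base bracket (a, b and c are interchangeable). Lies pad up on the bench, the mug close beside one leg. Point and axes as for base_mid.
- c_pad (a point): Middle of the heel of bracket c, on its pad's axis, 5 mm above the underside of the plate; axes as c_mid.
- tray_floor (a point): Round copper tray 270 mm across with a turned-up rim 18 mm high, flat inside to a radius of about 118 mm; it does not move. This point is the centre of its floor, 4 mm above the bench; z up.
- square_mid (a point): Bystander: a steel engineer's square lying on the bench, an L without a pad and not a bracket: dark stock 75 x 18 x 14 mm along x (at y = -32 mm) and thin blade 22 x 90 mm along y (at x = -27 mm, y from -23 to 67). Point near its middle, 7 mm above the bench.
- ewer_mid (a point): Bystander: a copper ewer standing on the bench, body 84 mm across, 153 mm tall, spout to +x reaching 72 mm and handle to -x reaching 65 mm from the axis. Point on its axis, 75 mm above the bench.
- mug_mid (a point): Bystander: a tin mug 60 mm across and 80 mm tall holding punches that stand up to about 127 mm above the bench. Point on its axis, 40 mm above the bench.
- hammer_mid (a point): Bystander: a hammer lying on the bench, wooden handle along x from -131 mm, steel head 95 mm wide at x = 100 mm, 25 mm high. Point on its handle, 14 mm above the bench.
Things that resemble listed ones, but are neither listed nor needed, are in the scene too. Leave any purple look-alike of the part that bears a_mid alone. Leave any blue look-alike of the part that bears c_mid alone.

How it is judged:
At the end, for the whole second after the job is handed in: a, b and c form layers 2, 3, 4 of one pile on the base, any order: heights within 3 mm, level to 0.06 rad, centres within 12 mm, square to 0.16 rad, pads within 14 mm of their places: 2 and 4 half round from the base, 3 the same way as it. Base flat, moved under 30 mm (angle between each of a_mid, b_mid, c_mid's own z axis and vertical below 0.06 rad and horizontal distance between each of a_mid, b_mid, c_mid and base_mid below 0.012 m and angle between the x axis of each of a_mid, b_mid, c_mid and the x axis of base_mid, either way round below 0.16 rad and ((z of a_mid in the frame of base_mid between 0.007 and 0.013 m and x of a_pad in the frame of base_mid between 0.016 and 0.044 m and y of a_pad in the frame of base_mid between 0.016 and 0.044 m) or (z of a_mid in the frame of base_mid between 0.017 and 0.023 m and x of a_pad in the frame of base_mid between -0.044 and -0.016 m and y of a_pad in the frame of base_mid between -0.044 and -0.016 m) or (z of a_mid in the frame of base_mid between 0.027 and 0.033 m and x of a_pad in the frame of base_mid between 0.016 and 0.044 m and y of a_pad in the frame of base_mid between 0.016 and 0.044 m)) and ((z of b_mid in the frame of base_mid between 0.007 and 0.013 m and x of b_pad in the frame of base_mid between 0.016 and 0.044 m and y of b_pad in the frame of base_mid between 0.016 and 0.044 m) or (z of b_mid in the frame of base_mid between 0.017 and 0.023 m and x of b_pad in the frame of base_mid between -0.044 and -0.016 m and y of b_pad in the frame of base_mid between -0.044 and -0.016 m) or (z of b_mid in the frame of base_mid between 0.027 and 0.033 m and x of b_pad in the frame of base_mid between 0.016 and 0.044 m and y of b_pad in the frame of base_mid between 0.016 and 0.044 m)) and ((z of c_mid in the frame of base_mid between 0.007 and 0.013 m and x of c_pad in the frame of base_mid between 0.016 and 0.044 m and y of c_pad in the frame of base_mid between 0.016 and 0.044 m) or (z of c_mid in the frame of base_mid between 0.017 and 0.023 m and x of c_pad in the frame of base_mid between -0.044 and -0.016 m and y of c_pad in the frame of base_mid between -0.044 and -0.016 m) or (z of c_mid in the frame of base_mid between 0.027 and 0.033 m and x of c_pad in the frame of base_mid between 0.016 and 0.044 m and y of c_pad in the frame of base_mid between 0.016 and 0.044 m)) and distance of base_mid from where it was at the start of the episode below 0.03 m and angle between base_mid's own z axis and vertical below 0.05 rad); the robot touches nothing.
It fails at once if the square, the ewer, the mug or the hammer is pushed more than 20 mm or knocked over (distance of any of square_mid, ewer_mid, mug_mid, hammer_mid from where it was at the start of the episode above 0.02 m or angle between any of ewer_mid, mug_mid's own z axis and vertical above 0.3 rad).
It fails at once if a bracket is dropped: it falls free of the fingers at over 0.45 m/s (a fall of about 10 mm) ((contact force between the fingers and a below 0.05 N and linear speed of a above 0.45 m/s) or (contact force between the fingers and b below 0.05 N and linear speed of b above 0.45 m/s) or (contact force between the fingers and c below 0.05 N and linear speed of c above 0.45 m/s)).
It also fails if it takes over 72 s, if anything falls off the work surface, if the arm or the gripper's body presses on something with over 40 N, if the wrist force passes 120 N, or if a joint passes its speed limit or range.

## Working session

There is one attempt and no reset: what is moved stays moved. The work goes in short steps, Python scripts to look and compute and a tool call to move; the robot and the scene stay as the last step left them, time stands still between calls to the robot, and variables do not carry over. Pictures are saved under pics/ and viewed, at most 12 in all, crops included, and the job is handed in when it is done.

Besides the shell and the picture viewer there is one more tool, called after ">>>" as name(argument=value, ...) on one line, values as JSON. carry_out: Moves the arm, as the interface text tells. Its arguments: {"type":"object","properties":{"motion":{"type":"array"},"grip":{"type":"number"},"force":{"type":"number"}},"required":["motion"]}

```bash
mkdir -p pics; python3 - <<'E'
from plant import arm
import cv2,numpy as np
s=arm.read_state();print(s['t'],s['tool_pos'],s['tcp_rot'])
for n in('top','side'):
    p,d=arm.read_camera(n);cv2.imwrite(f'pics/{n}0.png',p[:,:,::-1]);np.savez(f'{n}0.npz',p=p,d=d,**arm.camera_model(n));print(arm.camera_model(n))
E
```

```text
0.0 [ 0.20055245 -0.5916052   0.2526986 ] [[ 9.47078415e-01  3.21002177e-01 -2.78860344e-04]
 [ 3.21002277e-01 -9.47077675e-01  1.19000953e-03]
 [ 1.17893245e-04 -1.21654715e-03 -9.99999253e-01]]
{'fx': 469.566915177531, 'fy': 469.566915177531, 'cx': 319.45572822234, 'cy': 197.07720773964977, 'world_from_camera': array([[ 0.00244802, -0.99767293,  0.06813757,  0.40669371],
       [-0.99998535, -0.00211337,  0.0049831 ,  0.00397096],
       [-0.0048275 , -0.06814877, -0.99766349,  1.66028605],
       [ 0.        ,  0.        ,  0.        ,  1.        ]])}
{'fx': 510.1672417334578, 'fy': 510.1672417334578, 'cx': 308.2718602186758, 'cy': 203.50789837652175, 'world_from_camera': array([[-0.96886405, -0.16283578,  0.18651261,  0.19702187],
       [-0.24756408,  0.62554665, -0.73986716,  1.27376347],
       [ 0.00380451, -0.76300452, -0.64638195,  1.18693385],
       [ 0.        ,  0.        ,  0.        ,  1.        ]])}
```

View pics/top0.png

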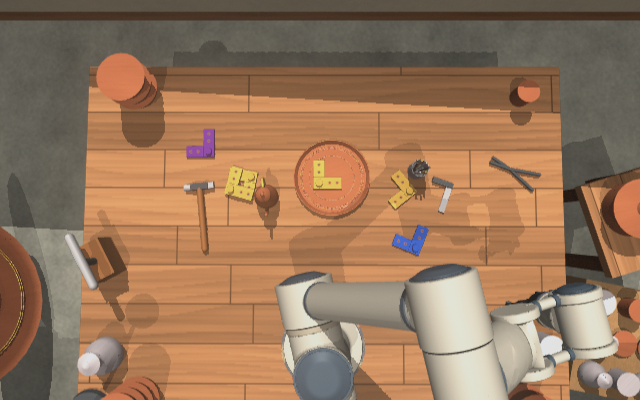

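View pics/side0.png

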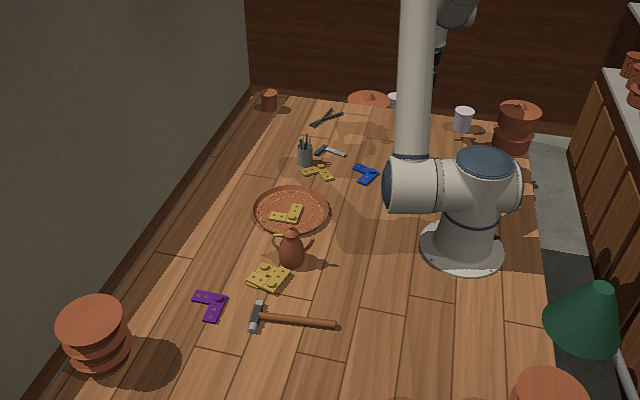

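```bash
cat > h.py <<'E'
from plant import arm
import cv2,numpy as np
def px2w(m,u,v,z):
    T=m['world_from_camera'];r=T[:3,:3]@np.array([(u-m['cx'])/m['fx'],(v-m['cy'])/m['fy'],1])
    return T[:3,3]+r*(z-T[2,3])/r[2]
def proj(m,P):
    T=m['world_from_camera'];c=(np.asarray(P)-T[:3,3])@T[:3,:3]
    return np.stack([c[:,0]/c[:,2]*m['fx']+m['cx'],c[:,1]/c[:,2]*m['fy']+m['cy']],1)
E
python3 - <<'E'
from h import *
m=np.load('top0.npz');p=m['p'][:,:,::-1]
c=cv2.resize(p[130:260,180:460],None,fx=2.8,fy=2.8,interpolation=cv2.INTER_CUBIC);cv2.imwrite('pics/crop0.png',c)
for n,u,v,z in [('base_heel',319,184,.014),('c',402,189,.01),('ab',242,184,.02),('ewer',265,197,.1),('mug',419,170,.08),('tray',332,179,.018)]:print(n,px2w(m,u,v,z).round(3))
E
```

```text
base_heel [0.565 0.014 0.014]
c [ 0.549 -0.279  0.01 ]
ab [0.564 0.284 0.02 ]
ewer [0.513 0.193 0.1  ]
mug [ 0.607 -0.325  0.08 ]
tray [ 0.583 -0.032  0.018]
```

View pics/crop0.png

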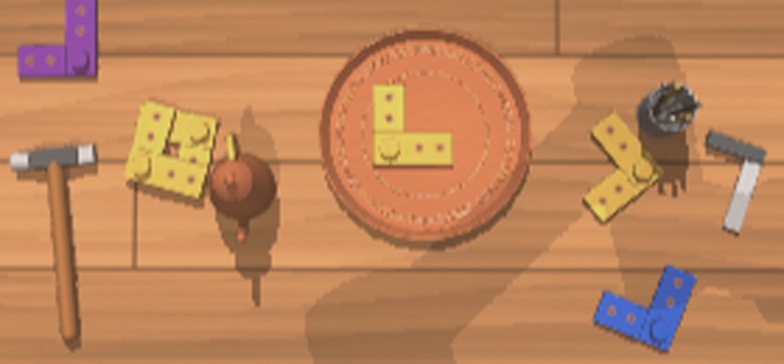

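```bash
python3 - <<'E'
from h import *
s=arm.read_state();R=np.array(s['tcp_rot']);T=arm.camera_model('wrist')
W=T['world_from_camera'];print(T['fx'],T['cx'],T['cy'],'cam in tool',R.T@(W[:3,3]-s['tool_pos']),'\n',R.T@W[:3,:3])
print(s['opening'],s['gripper_force'])
m=np.load('top0.npz');f=lambda u,v,z:px2w(m,180+u/2.8,130+v/2.8,z)[:2].round(3)
print('c heel,ends',f(643,172,.02),f(608,122,.01),f(596,210,.01))
print('base heel',f(390,148,.024),f(388,92,.014),f(446,148,.014))
print('pads ab',f(203,130,.03),f(142,165,.03))
E
```

```text
336.9110483011942 319.5561952430443 201.046956991514 cam in tool [ 0.08341467 -0.0012692  -0.12118936] 
 [[-2.08984506e-04 -9.46313293e-01 -3.23250842e-01]
 [ 9.99999977e-01 -2.14078020e-04 -1.97977078e-05]
 [-5.04660661e-05 -3.23250839e-01  9.46313316e-01]]
0.08550458552858743 0.0
c heel,ends [ 0.539 -0.304] [ 0.603 -0.262] [ 0.492 -0.246]
base heel [0.568 0.013] [0.64  0.016] [ 0.569 -0.058]
pads ab [0.59  0.246] [0.546 0.322]
```

>>> carry_out(motion=[[40, -20, 0, 0], [80, -40, 0, 0], [120, -60, 0, 0], [160, -80, 0, 0], [200, -100, 0, 0]])

```text
t: 0.6
tool_pos: [0.3588, -0.4315, 0.2531]
tcp_rot: [[0.947, 0.321, -0.0], [0.321, -0.947, 0.0], [-0.0, -0.0, -1.0]]
force: [0.1, -0.9, -0.5]
opening: 0.0852
gripper_force: 0.0
```

>>> carry_out(motion=[[40, -20, 10, 0], [80, -40, 20, 0], [120, -60, 30, 0], [160, -80, 40, 0], [203, -99, 53, 0]])

```text
t: 1.1
tool_pos: [0.5194, -0.2726, 0.2]
tcp_rot: [[0.947, 0.321, 0.0], [0.321, -0.947, -0.0], [0.0, 0.0, -1.0]]
force: [1.2, -1.4, 0.6]
opening: 0.0855
gripper_force: 0.0
```

>>> carry_out(motion=[[0, 0, 0, -0.14], [0, 0, 0, -0.28], [0, 0, 0, -0.42], [0, 0, 0, -0.56], [0, 0, 0, -0.7]])

```text
t: 1.6
tool_pos: [0.5183, -0.2739, 0.2]
tcp_rot: [[0.512, 0.859, -0.001], [0.859, -0.512, 0.0], [-0.0, -0.001, -1.0]]
force: [-0.6, 1.2, -0.2]
opening: 0.0851
gripper_force: 0.0
```

>>> carry_out(motion=[[0, 0, 0, -0.14], [0, 0, 0, -0.28], [0, 0, 0, -0.42], [0, 0, 0, -0.56], [0, 0, 0, -0.7]])

```text
t: 2.1
tool_pos: [0.5183, -0.274, 0.2]
tcp_rot: [[-0.161, 0.987, -0.0], [0.987, 0.161, 0.0], [0.0, -0.0, -1.0]]
force: [0.0, -0.3, -0.0]
opening: 0.0855
gripper_force: 0.0
```

>>> carry_out(motion=[[0, 0, 0, -0.14], [0, 0, 0, -0.28], [0, 0, 0, -0.43], [0, 0, 0, -0.43]])

```text
t: 2.5
tool_pos: [0.5183, -0.274, 0.2]
tcp_rot: [[-0.556, 0.831, -0.001], [0.831, 0.556, 0.0], [0.001, -0.0, -1.0]]
force: [0.1, 0.6, 0.1]
opening: 0.0856
gripper_force: 0.0
```

```bash
cat >> h.py <<'E'
from scipy.spatial import cKDTree
from scipy.optimize import minimize
g=np.arange(-49,50,2)*1e-3
G=np.array([(x,y) for x in g for y in g if (x<-.01 or y<-.01) and np.hypot(x+.03,y+.03)>.014])
GT=cKDTree(np.array([(x,y) for x in g for y in g if (x<-.01 or y<-.01)]))
def R2(a): return np.array([[np.cos(a),-np.sin(a)],[np.sin(a),np.cos(a)]])
def look(n,tag):
    m=arm.camera_model(n);p,d=arm.read_camera(n)
    cv2.imwrite(f'pics/{tag}.png',p[:,:,::-1]);np.savez(f'{tag}.npz',p=p,d=d,**m);return p,d,m
def cloud(p,d,m):
    v,u=np.mgrid[:400,:640];T=m['world_from_camera']
    P=np.stack([(u-m['cx'])/m['fx']*d,(v-m['cy'])/m['fy']*d,d],-1)@T[:3,:3].T+T[:3,3]
    h=cv2.cvtColor(p,cv2.COLOR_RGB2HSV);P[d<=0]=9
    return P,(h[...,0]>18)&(h[...,0]<35)&(h[...,1]>100)
def fit(P,Y,ztop,c0,a0,tol=.004):
    X=P[Y&(abs(P[...,2]-ztop)<tol)];X=X[np.hypot(*(X[:,:2]-c0).T)<.085]
    if len(X)>6000:X=X[::len(X)//6000+1]
    K=cKDTree(X[:,:2])
    def cost(q):
        a=q[2];L=(X[:,:2]-q[:2])@R2(a)
        e1=GT.query(L)[0].clip(0,.01);e2=K.query(G@R2(a).T+q[:2])[0].clip(0,.01)
        return (e1.mean()+e2.mean())*1e3
    r=min((minimize(cost,[c0[0]+i,c0[1]+j,a0],method='Nelder-Mead',options=dict(initial_simplex=np.array([[c0[0]+i,c0[1]+j,a0]]*4)+np.vstack([np.zeros(3),np.diag([.01,.01,.15])]),xatol=1e-5)) for i in(0,.008) for j in(0,)),key=lambda r:r.fun)
    return r.x,r.fun,len(X),np.median(X[:,2])
def grasp(q,leg,s=.004):
    "world xy of grasp on leg 'x' or 'y'"
    l=[s,-.03] if leg=='x' else [-.03,s];return q[:2]+R2(q[2])@l
def rel(xy,z,yang,s=None):
    "tool shift (mm) and yaw to bring TCP to xy,z with tool y at world angle yang (mod pi)"
    s=s or arm.read_state();R=np.array(s['tcp_rot']);D=(R.T@(np.r_[xy,z]-s['tool_pos'])*1e3).round(1)
    w=yang-np.arctan2(R[1,1],R[0,1]);w=(w+np.pi/2)%np.pi-np.pi/2
    return D,round(-w,3)
E
python3 - <<'E'
from h import *
p,d,m=look('wrist','w1');P,Y=cloud(p,d,m)
r=fit(P,Y,.01,np.array([.545,-.264]),.6);print(r)
q=r[0];print(grasp(q,'y'),rel(grasp(q,'y'),.1,q[2]),arm.read_state()['qpos'])
pad=q[:2]+R2(q[2])@[-.03,-.03];print('pad',pad,np.median(P[Y&(np.hypot(P[...,0]-pad[0],P[...,1]-pad[1])<.008)][:,2]))
z=np.load('top0.npz');P,Y=cloud(z['p'],z['d'],z);print(fit(P,Y,.014,np.array([.6,-.017]),-1.57))
E
```

```text
(array([ 0.54798456, -0.259379  ,  0.6563469 ]), np.float64(1.2586074374009883), 5536, np.float64(0.010670576809113819))
[ 0.52177685 -0.2745169 ] (array([ -2.4,   2.6, 100. ]), np.float64(-0.074)) [-5.88155328e-01  4.95689699e-01  1.50780769e+00  2.43312690e-05
  1.13860129e+00 -1.17100198e+00]
pad [ 0.54252457 -0.30145261] 0.020696935540036876
(array([ 0.59964152, -0.01358973, -1.5707476 ]), np.float64(2.6374136872755027), 327, np.float64(0.013947376121663524))
```

View pics/w1.png

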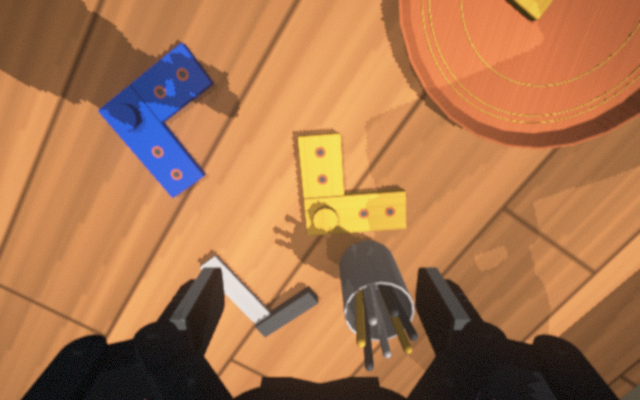

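>>> carry_out(motion=[[-2.4, 2.6, 30, -0.074], [-2.4, 2.6, 65, -0.074], [-2.4, 2.6, 105, -0.074], [-2.4, 2.6, 140, -0.074], [-2.4, 2.6, 160, -0.074]], grip=0.62, force=80)

```text
t: 3.05
tool_pos: [0.5209, -0.274, 0.0376]
tcp_rot: [[-0.609, 0.793, -0.003], [0.793, 0.609, 0.002], [0.003, -0.001, -1.0]]
force: [0.6, 0.2, 0.3]
opening: 0.0528
gripper_force: 0.0
```

>>> carry_out(motion=[[0, 0, 6, 0], [0, 0, 12, 0], [0, 0, 14, 0], [0, 0, 14, 0]])

```text
t: 3.45
tool_pos: [0.5223, -0.2749, 0.027]
tcp_rot: [[-0.612, 0.791, 0.001], [0.791, 0.612, -0.001], [-0.001, 0.0, -1.0]]
force: [0.7, -0.4, 0.1]
opening: 0.0528
gripper_force: 0.0
```

>>> carry_out(motion=[[0, 0, 2, 0], [0, 0, 3, 0], [0, 0, 3, 0]])

```text
t: 3.75
tool_pos: [0.522, -0.2747, 0.0235]
tcp_rot: [[-0.613, 0.79, 0.0], [0.79, 0.613, -0.0], [-0.0, 0.0, -1.0]]
force: [0.2, -0.2, -0.4]
opening: 0.0531
gripper_force: 0.0
```

>>> carry_out(motion=[[0, 0, 1.5, 0], [0, 0, 1.5, 0]])

```text
t: 3.95
tool_pos: [0.5219, -0.2746, 0.0217]
tcp_rot: [[-0.613, 0.79, -0.0], [0.79, 0.613, 0.0], [0.0, -0.0, -1.0]]
force: [0.5, 1.2, -0.1]
opening: 0.0524
gripper_force: 0.0
```

>>> carry_out(motion=[[0, 0, 1.5, 0], [0, 0, 1.5, 0]])

```text
t: 4.15
tool_pos: [0.5218, -0.2746, 0.0201]
tcp_rot: [[-0.613, 0.79, -0.0], [0.79, 0.613, 0.0], [0.0, -0.0, -1.0]]
force: [-0.4, -0.3, -0.3]
opening: 0.0538
gripper_force: 0.0
```

>>> carry_out(motion=[[0, 0, 1.2, 0], [0, 0, 1.2, 0]])

```text
t: 4.35
tool_pos: [0.5218, -0.2746, 0.0189]
tcp_rot: [[-0.613, 0.79, -0.0], [0.79, 0.613, 0.0], [0.0, -0.0, -1.0]]
force: [-0.6, 0.2, -0.3]
opening: 0.053
gripper_force: 0.0
```

>>> carry_out(motion=[[0, 0, 0.8, 0], [0, 0, 0.8, 0]])

```text
t: 4.55
tool_pos: [0.522, -0.2747, 0.0185]
tcp_rot: [[-0.613, 0.79, 0.0], [0.79, 0.613, -0.0], [-0.0, 0.0, -1.0]]
force: [-2.1, 0.4, 4.5]
opening: 0.053
gripper_force: 2.2
```

>>> carry_out(motion=[[0, 0, -4.2, 0], [0, 0, -4.2, 0]])

```text
t: 4.75
tool_pos: [0.5222, -0.2748, 0.023]
tcp_rot: [[-0.613, 0.79, 0.001], [0.79, 0.613, -0.0], [-0.001, 0.0, -1.0]]
force: [0.2, -0.4, 0.3]
opening: 0.0533
gripper_force: 0.0
```

>>> carry_out(motion=[[0, 0, 0, 0], [0, 0, 0, 0], [0, 0, 0, 0], [0, 0, 0, 0], [0, 0, 0, 0]], grip=0.3, force=100)

```text
t: 5.25
tool_pos: [0.522, -0.2747, 0.0232]
tcp_rot: [[-0.613, 0.79, 0.0], [0.79, 0.613, -0.0], [-0.001, 0.0, -1.0]]
force: [-3.1, 2.1, 16.4]
opening: 0.037
gripper_force: 99.2
```

>>> carry_out(motion=[[0, 0, -2, 0], [0, 0, -4, 0], [0, 0, -6, 0], [0, 0, -8, 0]])

```text
t: 5.65
tool_pos: [0.5218, -0.2746, 0.0304]
tcp_rot: [[-0.613, 0.79, -0.0], [0.79, 0.613, 0.0], [0.0, -0.0, -1.0]]
force: [-0.1, -0.0, -4.3]
opening: 0.0368
gripper_force: 100.4
```

>>> carry_out(motion=[[0, 0, -20, 0], [0, 0, -50, 0], [0, 0, -80, 0], [0, 0, -110, 0], [0, 0, -110, 0]])

```text
t: 6.15
tool_pos: [0.5235, -0.2756, 0.1441]
tcp_rot: [[-0.613, 0.79, 0.005], [0.79, 0.613, -0.003], [-0.006, 0.002, -1.0]]
force: [0.5, 0.0, -4.5]
opening: 0.0366
gripper_force: 101.6
```

```bash
cat >> h.py <<'E'
def held(p,d,m,s,zt=None):
    "held bracket: plane tilt, and pose in tool frame"
    P,Y=cloud(p,d,m);R=np.array(s['tcp_rot']);t=np.array(s['tool_pos'])
    L=(P-t)@R;k=Y&(np.hypot(L[...,0],L[...,1])<.12)&(L[...,2]>0)&(L[...,2]<.035)
    Q=L[k];zz=np.median(Q[:,2]);Q=Q[abs(Q[:,2]-zz)<.006]
    A=np.c_[Q[:,:2],np.ones(len(Q))]
    for _ in range(3):
        c=np.linalg.lstsq(A,Q[:,2],rcond=None)[0];e=abs(A@c-Q[:,2])<.002;A,Q=A[e],Q[e]
    return c,len(Q),P,Y
E
python3 - <<'E'
from h import *
s=arm.read_state();p,d,m=look('wrist','w2')
c,n,P,Y=held(p,d,m,s);print('plane z=ax+by+c',c,n)
zt=s['tool_pos'][2]-c[2]
f=lambda c0,a0:fit(P,Y,zt,c0,a0,.006)
print(zt,f(np.array([.548,-.2594]),.656)); print(s['tool_pos'],s['force'],s['moment'])
E
```

```text
plane z=ax+by+c [-0.00629298  0.00456752  0.01272216] 13857
0.13140174978636004 (array([ 0.54859097, -0.25930612,  0.6838408 ]), np.float64(3.8915253346759466), 4848, np.float64(0.13139466053225263))
[ 0.52348754 -0.27562661  0.14412391] [ 0.48266332  0.04549125 -4.46358861] [-0.00409275  0.09908364  0.03585458]
```

View pics/w2.png

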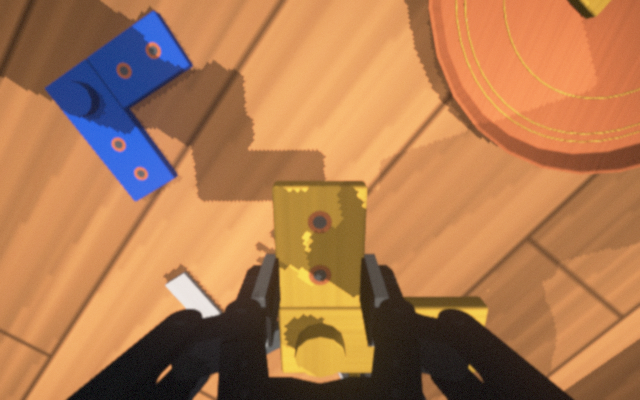

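```bash
cat >> h.py <<'E'
TC=np.array([[0,-.946313,-.323251,.083415],[1,0,0,-.00127],[0,-.323251,.946313,-.121189]])
def inhand(tag):
    "leg end x, mid y, yaw of leg in the tool frame (held leg along tool +x)"
    z=np.load(tag+'.npz');Y=cloud(z['p'],z['d'],z)[1];d=z['d'];v,u=np.mgrid[:400,:640]
    L=np.stack([(u-z['cx'])/z['fx']*d,(v-z['cy'])/z['fy']*d,d],-1)@TC[:,:3].T+TC[:,3]
    k=Y&(abs(L[...,1])<.03)&(L[...,0]>-.01)&(L[...,0]<.08)&(L[...,2]>.005)&(L[...,2]<.02)
    Q=L[k];zz=np.median(Q[:,2]);Q=Q[abs(Q[:,2]-zz)<.002]
    xe=np.median([Q[abs(Q[:,1]-y)<.001][:,0].max() for y in np.arange(-.012,.013,.004)])
    mids=[];xs=np.arange(.018,xe-.004,.003)
    for x in xs:
        q=Q[abs(Q[:,0]-x)<.0015][:,1];mids.append(((q.min()+q.max())/2,q.max()-q.min()))
    mids=np.array(mids);f=np.polyfit(xs,mids[:,0],1)
    return dict(xend=xe,y0=f[1],yaw=f[0],width=np.median(mids[:,1]),z=zz)
E
python3 - <<'E'
from h import *
print(inhand('w2'));s=arm.read_state();print(s['tool_pos'],s['qpos'])
E
```

```text
{'xend': np.float64(0.04432307744624632), 'y0': np.float64(-0.0016313057163860562), 'yaw': np.float64(0.00870324353361047), 'width': np.float64(0.038346525055982086), 'z': np.float64(0.012576177886670717)}
[ 0.5226641  -0.27512975  0.14199367] [-5.85631052e-01  5.71282095e-01  1.55671281e+00  2.50072187e-05
  1.01029358e+00 -1.24563836e+00]
```

>>> carry_out(motion=[[4, 15, -6, 0], [12, 45, -10, 0], [21, 80, -10, 0], [32, 118, -10, 0], [42, 156, -10, 0]])

```text
t: 6.7
tool_pos: [0.6197, -0.1436, 0.149]
tcp_rot: [[-0.613, 0.79, -0.002], [0.79, 0.613, 0.001], [0.002, -0.001, -1.0]]
force: [0.5, -1.0, -4.5]
opening: 0.0364
gripper_force: 101.6
```

>>> carry_out(motion=[[10, 38, 0, 0], [20, 75, 0, 0], [28, 105, 0, 0], [33, 122, 0, 0], [35, 128, 0, 0]])

```text
t: 7.2
tool_pos: [0.6993, -0.0375, 0.149]
tcp_rot: [[-0.615, 0.789, -0.002], [0.789, 0.615, 0.001], [0.002, -0.001, -1.0]]
force: [-0.5, 0.6, -5.0]
opening: 0.0369
gripper_force: 101.6
```

>>> carry_out(motion=[[0, 0, 0, -0.11], [0, 0, 0, -0.24], [0, 0, 0, -0.37], [0, 0, 0, -0.5], [0, 0, 0, -0.63]])

```text
t: 7.7
tool_pos: [0.6982, -0.0404, 0.1497]
tcp_rot: [[-0.962, 0.273, -0.002], [0.273, 0.962, -0.0], [0.002, -0.0, -1.0]]
force: [0.2, 0.4, -3.9]
opening: 0.0367
gripper_force: 101.6
```

>>> carry_out(motion=[[0, 0, 0, -0.12], [0, 0, 0, -0.22], [0, 0, 0, -0.28], [0, 0, 0, -0.28], [0, 0, 0, -0.28]])

```text
t: 8.2
tool_pos: [0.6986, -0.0401, 0.15]
tcp_rot: [[-1.0, 0.003, -0.001], [0.003, 1.0, 0.0], [0.001, 0.0, -1.0]]
force: [0.1, -0.6, -3.1]
opening: 0.0367
gripper_force: 101.6
```

```bash
python3 - <<'E'
from h import *
p,d,m=look('wrist','w3');P,Y=cloud(p,d,m);s=arm.read_state();print(s['tool_pos'],s['tcp_rot'],s['qpos'],s['t'])
r=fit(P,Y,.014,np.array([.6,-.0136]),-1.57);print(r)
E
```

```text
[ 0.69870589 -0.04003262  0.1501169 ] [[-9.99994769e-01  3.15543866e-03 -7.10671737e-04]
 [ 3.15544479e-03  9.99995022e-01 -7.50127329e-06]
 [ 7.10644529e-04 -9.74371948e-06 -9.99999747e-01]] [-1.42448309e-01  6.97212529e-01  1.24924823e+00 -1.16404899e-04
  1.19583431e+00 -1.71004652e+00] 8.25
(array([ 0.60489292, -0.01250107, -1.56666   ]), np.float64(1.7604775543608484), 4877, np.float64(0.01466865900783021))
```

View pics/w3.png

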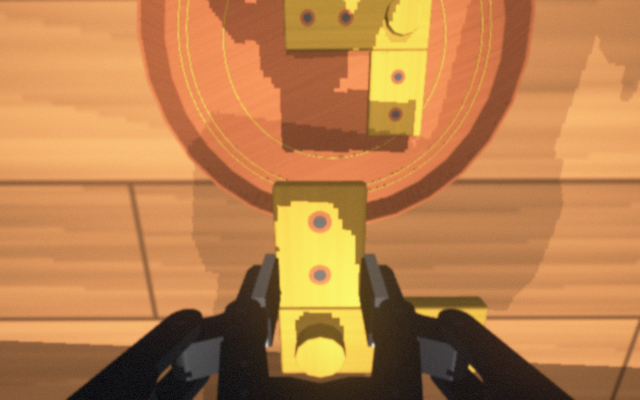

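```bash
python3 - <<'E'
from h import *
z=np.load('w3.npz');m=z;P,Y=cloud(z['p'],z['d'],z)
k=Y&(abs(P[...,2]-.0147)<.004);k[200:]=0
Q=P[k]
leg=Q[(Q[:,0]>.605)]
ys=[];
for x in np.arange(.605,.645,.004):
    q=leg[abs(leg[:,0]-x)<.002][:,1];ys.append((x.round(3),q.min().round(4),q.max().round(4)))
print(ys)
print('end x',[leg[abs(leg[:,1]-y)<.001][:,0].max().round(4) for y in np.arange(-.002,.034,.005)])
print('inner x',[Q[abs(Q[:,1]-y)<.001][:,0].max().round(4) for y in np.arange(-.06,-.006,.006)],'ymin',Q[:,1].min())
T=m['world_from_camera'];print(px2w(m,399,135,.014),px2w(m,330,50,.014),px2w(m,370,100,.014),px2w(m,286,25,.014))
E
```

```text
[(np.float64(0.605), np.float64(-0.0026), np.float64(0.0373)), (np.float64(0.609), np.float64(-0.0026), np.float64(0.0364)), (np.float64(0.613), np.float64(-0.0029), np.float64(0.0369)), (np.float64(0.617), np.float64(-0.0029), np.float64(0.0364)), (np.float64(0.621), np.float64(-0.0027), np.float64(0.037)), (np.float64(0.625), np.float64(-0.0026), np.float64(0.0364)), (np.float64(0.629), np.float64(-0.0025), np.float64(0.0368)), (np.float64(0.633), np.float64(-0.0022), np.float64(0.037)), (np.float64(0.637), np.float64(-0.0027), np.float64(0.0369)), (np.float64(0.641), np.float64(-0.0025), np.float64(0.0366)), (np.float64(0.645), np.float64(-0.0024), np.float64(0.0369))]
end x [np.float64(0.6486), np.float64(0.6484), np.float64(0.6485), np.float64(0.6493), np.float64(0.65), np.float64(0.6494), np.float64(0.6493), np.float64(0.65)]
inner x [np.float64(0.5904), np.float64(0.5905), np.float64(0.5904), np.float64(0.5903), np.float64(0.5904), np.float64(0.5904), np.float64(0.5903), np.float64(0.5899), np.float64(0.5905)] ymin -0.06242228330693552
[0.65013874 0.02132    0.014     ] [ 0.59104583 -0.03123153  0.014     ] [ 0.62469134 -0.00173963  0.014     ] [ 0.57524508 -0.06146789  0.014     ]
```

>>> carry_out(motion=[[30, -1, 0, 0], [65, -2, 0, 0], [90, -2.2, 0, 0], [103, -2.2, 0, 0], [103.7, -2.2, 0, 0]])

```text
t: 8.75
tool_pos: [0.5936, -0.0419, 0.1506]
tcp_rot: [[-1.0, 0.002, -0.001], [0.002, 1.0, 0.0], [0.001, 0.0, -1.0]]
force: [0.3, -0.5, -4.2]
opening: 0.0366
gripper_force: 101.6
```

>>> carry_out(motion=[[0, 0, 25, 0], [0, 0, 55, 0], [0, 0, 85, 0], [0, 0, 103, 0], [0, 0, 107, 0]])

```text
t: 9.25
tool_pos: [0.595, -0.0418, 0.0414]
tcp_rot: [[-1.0, 0.002, -0.003], [0.002, 1.0, 0.0], [0.003, 0.0, -1.0]]
force: [-1.0, 0.7, -4.0]
opening: 0.037
gripper_force: 101.6
```

>>> carry_out(motion=[[0, 0, 2, 0], [0, 0, 4, 0], [0, 0, 4, 0]])

```text
t: 9.55
tool_pos: [0.596, -0.0419, 0.0402]
tcp_rot: [[-1.0, 0.001, 0.001], [0.001, 1.0, -0.0], [-0.001, -0.0, -1.0]]
force: [0.3, 0.3, -4.0]
opening: 0.0367
gripper_force: 101.6
```

>>> carry_out(motion=[[0, 0, 1.2, 0], [0, 0, 1.2, 0]])

```text
t: 9.75
tool_pos: [0.5956, -0.0419, 0.0387]
tcp_rot: [[-1.0, 0.001, 0.001], [0.001, 1.0, -0.0], [-0.001, -0.0, -1.0]]
force: [0.2, -0.2, -4.1]
opening: 0.0366
gripper_force: 101.6
```

>>> carry_out(motion=[[0, 0, 0.8, 0], [0, 0, 0.8, 0]])

```text
t: 9.95
tool_pos: [0.5955, -0.0418, 0.0376]
tcp_rot: [[-1.0, 0.001, 0.0], [0.001, 1.0, -0.0], [-0.0, -0.0, -1.0]]
force: [-0.0, -0.5, -3.3]
opening: 0.0365
gripper_force: 101.7
```

>>> carry_out(motion=[[0, 0, 0.6, 0], [0, 0, 0.6, 0]])

```text
t: 10.15
tool_pos: [0.5955, -0.0418, 0.0373]
tcp_rot: [[-1.0, 0.001, 0.0], [0.001, 1.0, -0.0], [-0.0, -0.0, -1.0]]
force: [-1.4, 0.3, 3.7]
opening: 0.037
gripper_force: 102.6
```

>>> carry_out(motion=[[0, 0, 0.3, 0], [0, 0, 0.3, 0], [0, 0, 0.3, 0], [0, 0, 0.3, 0]], grip=0.6)

```text
t: 10.55
tool_pos: [0.5954, -0.0418, 0.0366]
tcp_rot: [[-1.0, 0.001, 0.0], [0.001, 1.0, -0.0], [-0.0, -0.0, -1.0]]
force: [0.5, 0.5, -1.1]
opening: 0.0511
gripper_force: 0.0
```

>>> carry_out(motion=[[0, 0, -3, 0], [0, 0, -8, 0], [0, 0, -30, 0], [0, 0, -70, 0], [0, 0, -115, 0]])

```text
t: 11.05
tool_pos: [0.5946, -0.0417, 0.1524]
tcp_rot: [[-1.0, 0.001, -0.002], [0.001, 1.0, 0.0], [0.002, 0.0, -1.0]]
force: [1.3, -0.3, -0.1]
opening: 0.0515
gripper_force: 0.0
```

>>> carry_out(motion=[[-30, 0, -20, 0], [-60, 0, -40, 0], [-80, 0, -50, 0], [-80, 0, -50, 0]])

```text
t: 11.45
tool_pos: [0.6781, -0.042, 0.2037]
tcp_rot: [[-1.0, 0.001, 0.005], [0.001, 1.0, -0.001], [-0.005, -0.001, -1.0]]
force: [-0.4, -0.3, -1.0]
opening: 0.0513
gripper_force: 0.0
```

```bash
python3 - <<'E'
from h import *
p,d,m=look('wrist','w4');P,Y=cloud(p,d,m);s=arm.read_state();print(s['tool_pos'],s['t'])
print('base',fit(P,Y,.0145,np.array([.6,-.0125]),-1.57,.003));print('L2',fit(P,Y,.0245,np.array([.6,-.0125]),1.57,.003))
E
```

```text
[ 0.67613148 -0.0418551   0.20226932] 11.5
base (array([ 0.59824024, -0.01174484, -1.49167084]), np.float64(5.49075761339032), 3637, np.float64(0.014696829888393825))
L2 (array([ 0.60070636, -0.01031437,  1.57409778]), np.float64(2.1516236829008473), 4145, np.float64(0.02468859623858921))
```

View pics/w4.png

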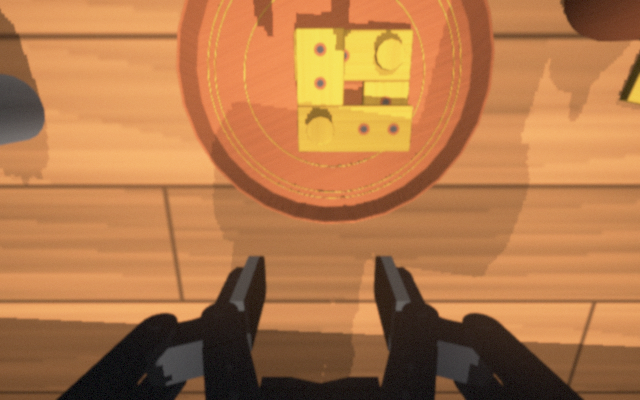

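>>> carry_out(motion=[[4, 30, 0, 0], [8, 72, 0, 0], [12, 116, 0, 0], [16, 160, 0, 0], [20, 205, 0, 0]])

```text
t: 12.0
tool_pos: [0.6538, 0.1644, 0.201]
tcp_rot: [[-1.0, 0.001, -0.002], [0.001, 1.0, -0.0], [0.002, -0.0, -1.0]]
force: [0.6, 0.2, -0.3]
opening: 0.0513
gripper_force: 0.0
```

>>> carry_out(motion=[[6, 45, 0, 0], [12, 85, 0, 0], [16, 112, 0, 0], [16, 121, 0, 0], [16, 121, 0, 0]])

```text
t: 12.5
tool_pos: [0.6386, 0.2847, 0.201]
tcp_rot: [[-1.0, -0.001, -0.001], [-0.001, 1.0, -0.0], [0.001, -0.0, -1.0]]
force: [0.2, 0.4, -0.6]
opening: 0.0511
gripper_force: 0.0
```

```bash
python3 - <<'E'
from h import *
p,d,m=look('wrist','w5');P,Y=cloud(p,d,m);s=arm.read_state();print(s['tool_pos'],s['qpos'],s['t'])
for a in (0,1.57,3.14,-1.57):
  a+=-.26
  for z in (.0205,.0105):
    c=np.array([.568,.284]);r=fit(P,Y,z,c,a,.003);print(round(a,2),z,r[0].round(4),r[1].round(2),r[2])
E
```

```text
[0.63908345 0.28348406 0.20114584] [ 3.32313573e-01  6.46392845e-01  1.20148905e+00 -3.78474294e-04
  1.29480998e+00 -1.23800388e+00] 12.55
-0.26 0.0205 [ 0.5681  0.2892 -0.3679] 6.54 4201
-0.26 0.0105 [0.5677 0.2923 0.0843] 7.71 3173
1.31 0.0205 [0.5499 0.3031 1.6114] 6.58 4201
1.31 0.0105 [0.5706 0.2907 1.4544] 5.37 3173
2.88 0.0205 [0.571  0.2892 3.0844] 6.77 4201
2.88 0.0105 [0.5705 0.2907 1.4532] 5.37 3173
-1.83 0.0205 [ 0.5679  0.2891 -1.8454] 1.98 4201
-1.83 0.0105 [ 0.5932  0.2479 -1.831 ] 7.31 3173
```

View pics/w5.png

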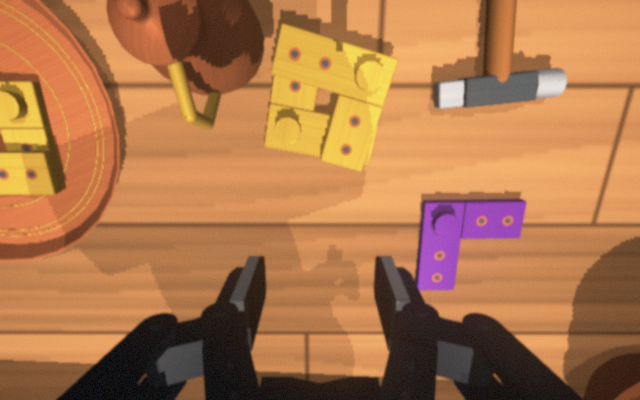

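```bash
python3 - <<'E'
from h import *
q=np.array([.5679,.2891,-1.8454]);print(grasp(q,'y'),rel(grasp(q,'y'),.06,q[2]))
z=np.load('w5.npz');P,Y=cloud(z['p'],z['d'],z);print(px2w(z,438,95,.02),px2w(z,212,125,.06),px2w(z,350,150,.02))
E
```

```text
[0.5798851  0.31689132] (array([ 59.1,  33.5, 141.2]), np.float64(0.274))
[0.56208281 0.38711683 0.02      ] [0.58315641 0.2036067  0.06      ] [0.60942272 0.31319797 0.02      ]
```

>>> carry_out(motion=[[20, 11, 10, 0.12], [42, 24, 30, 0.24], [59.1, 33.5, 50, 0.274], [59.1, 33.5, 80, 0.274], [59.1, 33.5, 100, 0.274]], grip=0.62)

```text
t: 13.05
tool_pos: [0.5798, 0.3158, 0.1]
tcp_rot: [[-0.962, 0.272, -0.002], [0.272, 0.962, -0.001], [0.001, -0.001, -1.0]]
force: [0.2, 0.2, -0.0]
opening: 0.0532
gripper_force: 0.0
```

>>> carry_out(motion=[[0, 0, 25, 0], [0, 0, 45, 0], [0, 0, 58, 0], [0, 0, 63, 0], [0, 0, 63, 0]])

```text
t: 13.55
tool_pos: [0.5806, 0.3169, 0.0384]
tcp_rot: [[-0.962, 0.272, -0.001], [0.272, 0.962, -0.0], [0.0, -0.0, -1.0]]
force: [-0.4, -0.1, -0.4]
opening: 0.0528
gripper_force: 0.0
```

```bash
python3 - <<'E'
from h import *
q=np.array([.5679,.2891,-1.8454]);print(rel(grasp(q,'y'),.0345,q[2]),arm.read_state()['tool_pos'],arm.read_state()['force'])
E
```

```text
(array([ 0.7, -0.2,  3.9]), np.float64(-0.001)) [0.58063492 0.31693965 0.03841123] [-0.44825503 -0.10141504 -0.35866023]
```

>>> carry_out(motion=[[0, 0, 2, 0], [0, 0, 3.2, 0], [0, 0, 3.2, 0]])

```text
t: 13.85
tool_pos: [0.5808, 0.3178, 0.0358]
tcp_rot: [[-0.963, 0.271, 0.001], [0.271, 0.963, 0.0], [-0.001, 0.0, -1.0]]
force: [-0.2, 0.2, 0.7]
opening: 0.053
gripper_force: 0.0
```

>>> carry_out(motion=[[0, 0, 0, 0], [0, 0, 0, 0], [0, 0, 0, 0], [0, 0, 0, 0], [0, 0, 0, 0]], grip=0.3, force=100)

```text
t: 14.35
tool_pos: [0.5807, 0.3178, 0.0365]
tcp_rot: [[-0.963, 0.271, 0.001], [0.271, 0.963, 0.0], [-0.001, 0.0, -1.0]]
force: [-3.4, -1.9, 14.3]
opening: 0.0361
gripper_force: 98.5
```

>>> carry_out(motion=[[0, 0, -2, 0], [0, 0, -4, 0], [0, 0, -6, 0], [0, 0, -8, 0]])

```text
t: 14.75
tool_pos: [0.5805, 0.3177, 0.0434]
tcp_rot: [[-0.962, 0.271, -0.0], [0.271, 0.962, -0.0], [0.0, -0.0, -1.0]]
force: [-0.5, 0.5, -3.8]
opening: 0.0359
gripper_force: 100.3
```

>>> carry_out(motion=[[0, 0, -20, 0], [0, 0, -50, 0], [0, 0, -80, 0], [0, 0, -107, 0], [0, 0, -110, 0]])

```text
t: 15.25
tool_pos: [0.582, 0.3184, 0.1568]
tcp_rot: [[-0.962, 0.271, 0.005], [0.271, 0.962, 0.002], [-0.004, 0.003, -1.0]]
force: [0.1, 0.8, -3.7]
opening: 0.0357
gripper_force: 101.1
```

>>> carry_out(motion=[[0, 0, 0, 0]])

```text
t: 15.35
tool_pos: [0.5806, 0.3177, 0.1534]
tcp_rot: [[-0.962, 0.271, 0.001], [0.271, 0.962, 0.0], [-0.001, 0.0, -1.0]]
force: [-0.3, -0.6, -4.9]
opening: 0.036
gripper_force: 101.1
```

```bash
python3 - <<'E'
from h import *
s=arm.read_state();p,d,m=look('wrist','w6');c,n,P,Y=held(p,d,m,s);print(c,n)
try: print(inhand('w6'))
except Exception as e: print(e)
print(s['tool_pos'],s['force'],s['qpos'])
E
```

```text
[0.01280986 0.00150275 0.01601895] 23293
{'xend': np.float64(0.05418288271774548), 'y0': np.float64(-0.0063168590372191386), 'yaw': np.float64(0.004366600565376743), 'width': np.float64(0.04742109586812755), 'z': np.float64(0.016106299840292757)}
[0.58061068 0.31772984 0.15341327] [-0.29056513 -0.61058896 -4.93654778] [ 4.10550837e-01  6.44143804e-01  1.35560190e+00 -1.14742947e-05
  1.14105464e+00 -8.85475844e-01]
```

View pics/w6.png

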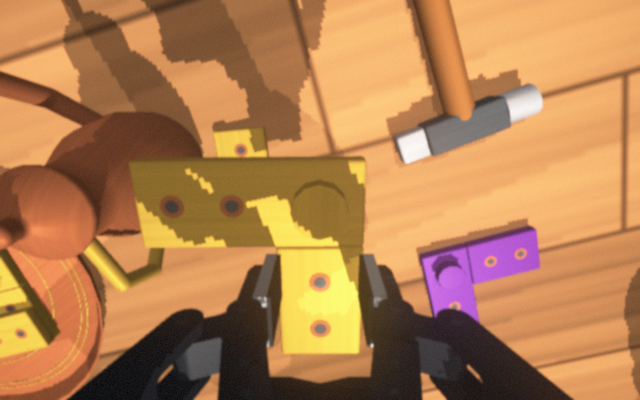

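>>> carry_out(motion=[[0, 0, -15, 0], [0, 0, -40, 0], [0, 0, -65, 0], [0, 0, -82, 0], [0, 0, -85, 0]])

```text
t: 15.9
tool_pos: [0.5808, 0.3179, 0.2385]
tcp_rot: [[-0.962, 0.271, 0.001], [0.271, 0.962, 0.0], [-0.0, 0.0, -1.0]]
force: [0.4, 0.6, -4.4]
opening: 0.0354
gripper_force: 101.1
```

>>> carry_out(motion=[[-6, -16, 0, -0.04], [-18, -48, 0, -0.1], [-32, -86, 0, -0.16], [-46, -124, 0, -0.22], [-60, -162, 0, -0.274]])

```text
t: 16.4
tool_pos: [0.5934, 0.1439, 0.236]
tcp_rot: [[-1.0, -0.002, -0.003], [-0.002, 1.0, -0.0], [0.003, -0.0, -1.0]]
force: [-0.0, -0.5, -4.4]
opening: 0.0356
gripper_force: 101.1
```

```bash
python3 - <<'E'
from h import *
s=arm.read_state();print(rel([.6043,.018],.09,np.pi/2),s['tool_pos'],s['joint_vel'].round(2))
E
```

```text
(array([ -11.1, -125.9,  146.1]), np.float64(0.002)) [0.59341876 0.14393593 0.23603132] [-0.66 -0.11  0.19 -0.   -0.09 -1.18]
```

>>> carry_out(motion=[[-3, -38, 0, 0], [-6, -76, 0, 0], [-9, -108, 0, 0], [-10, -125, 0, 0], [-10, -127, 0, 0]])

```text
t: 16.9
tool_pos: [0.6038, 0.0168, 0.2367]
tcp_rot: [[-1.0, 0.003, -0.002], [0.003, 1.0, -0.0], [0.002, -0.0, -1.0]]
force: [0.8, 1.8, -4.1]
opening: 0.0361
gripper_force: 101.2
```

>>> carry_out(motion=[[0, 0, 20, 0], [0, 0, 55, 0], [0, 0, 95, 0], [0, 0, 125, 0], [0, 0, 140, 0]])

```text
t: 17.4
tool_pos: [0.6022, 0.0199, 0.0947]
tcp_rot: [[-1.0, -0.0, -0.005], [-0.0, 1.0, 0.001], [0.005, 0.001, -1.0]]
force: [0.2, -0.2, -3.2]
opening: 0.0356
gripper_force: 101.2
```

>>> carry_out(motion=[[0, 0, 0, 0], [0, 0, 0, 0]])

```text
t: 17.6
tool_pos: [0.6041, 0.0193, 0.0982]
tcp_rot: [[-1.0, 0.0, -0.001], [0.0, 1.0, 0.0], [0.001, 0.0, -1.0]]
force: [0.7, 0.6, -3.2]
opening: 0.0358
gripper_force: 101.2
```

```bash
python3 - <<'E'
from h import *
s=arm.read_state();print(rel([.6043,.018],.0515,np.pi/2),s['tool_pos'],s['force'])
E
```

```text
(array([-0.2, -1.3, 46.7]), np.float64(-0.0)) [0.60412642 0.01929593 0.0982324 ] [ 0.66830871  0.61901798 -3.17074806]
```

>>> carry_out(motion=[[0, -1.3, 15, 0], [0, -1.3, 30, 0], [0, -1.3, 40, 0], [0, -1.3, 43.5, 0], [0, -1.3, 43.5, 0]])

```text
t: 18.1
tool_pos: [0.6043, 0.0173, 0.0551]
tcp_rot: [[-1.0, 0.001, 0.0], [0.001, 1.0, 0.0], [-0.0, 0.0, -1.0]]
force: [-0.1, 0.3, -4.6]
opening: 0.0356
gripper_force: 101.2
```

>>> carry_out(motion=[[0, 0, 1.2, 0], [0, 0, 1.2, 0]])

```text
t: 18.3
tool_pos: [0.6046, 0.0172, 0.0542]
tcp_rot: [[-1.0, 0.001, 0.001], [0.001, 1.0, -0.0], [-0.001, -0.0, -1.0]]
force: [-0.6, -0.2, -4.3]
opening: 0.0354
gripper_force: 101.2
```

>>> carry_out(motion=[[0, 0, 1, 0], [0, 0, 1, 0]])

```text
t: 18.5
tool_pos: [0.6043, 0.0172, 0.0528]
tcp_rot: [[-1.0, 0.001, 0.0], [0.001, 1.0, 0.0], [-0.0, 0.0, -1.0]]
force: [-1.0, -0.3, -4.2]
opening: 0.0358
gripper_force: 101.2
```

>>> carry_out(motion=[[0, 0, 1, 0], [0, 0, 1, 0]])

```text
t: 18.7
tool_pos: [0.6042, 0.0172, 0.0516]
tcp_rot: [[-1.0, 0.001, -0.0], [0.001, 1.0, 0.0], [0.0, 0.0, -1.0]]
force: [-0.0, -0.1, -4.2]
opening: 0.0357
gripper_force: 101.2
```

>>> carry_out(motion=[[0, 0, 0.7, 0], [0, 0, 0.7, 0]])

```text
t: 18.9
tool_pos: [0.6043, 0.0172, 0.0509]
tcp_rot: [[-1.0, 0.001, 0.0], [0.001, 1.0, -0.0], [-0.0, -0.0, -1.0]]
force: [0.3, -0.0, -2.9]
opening: 0.0362
gripper_force: 101.3
```

>>> carry_out(motion=[[0, 0, 0.5, 0], [0, 0, 0.5, 0]])

```text
t: 19.1
tool_pos: [0.6043, 0.0172, 0.0506]
tcp_rot: [[-1.0, 0.001, 0.0], [0.001, 1.0, -0.0], [-0.0, -0.0, -1.0]]
force: [0.4, -0.1, 0.2]
opening: 0.0359
gripper_force: 101.7
```

>>> carry_out(motion=[[0, 0, 0.5, 0], [0, 0, 0.5, 0]])

```text
t: 19.3
tool_pos: [0.6043, 0.0172, 0.0506]
tcp_rot: [[-1.0, 0.001, 0.0], [0.001, 1.0, -0.0], [-0.0, -0.0, -1.0]]
force: [-2.6, -1.2, 8.2]
opening: 0.0357
gripper_force: 102.9
```

>>> carry_out(motion=[[0, 0, 0, 0], [0, 0, 0, 0], [0, 0, 0, 0], [0, 0, 0, 0]], grip=0.6)

```text
t: 19.7
tool_pos: [0.6043, 0.0172, 0.0499]
tcp_rot: [[-1.0, 0.001, 0.0], [0.001, 1.0, 0.0], [-0.0, 0.0, -1.0]]
force: [0.3, 0.1, -0.4]
opening: 0.0512
gripper_force: 0.0
```

>>> carry_out(motion=[[0, 0, -3, 0], [0, 0, -8, 0], [0, 0, -30, 0], [0, 0, -70, 0], [0, 0, -110, 0]])

```text
t: 20.2
tool_pos: [0.6038, 0.0172, 0.1613]
tcp_rot: [[-1.0, 0.001, -0.001], [0.001, 1.0, 0.0], [0.001, 0.0, -1.0]]
force: [0.3, -0.5, 0.5]
opening: 0.0513
gripper_force: 0.0
```

>>> carry_out(motion=[[-30, -10, -20, 0], [-60, -20, -40, 0], [-75, -30, -40, 0], [-75, -30, -40, 0], [-75, -30, -40, 0]])

```text
t: 20.7
tool_pos: [0.6787, -0.0129, 0.1998]
tcp_rot: [[-1.0, 0.001, -0.001], [0.001, 1.0, 0.0], [0.001, 0.0, -1.0]]
force: [-0.2, 0.9, -0.5]
opening: 0.0513
gripper_force: 0.0
```

```bash
python3 - <<'E'
from h import *
p,d,m=look('wrist','w7');P,Y=cloud(p,d,m);s=arm.read_state();print(s['tool_pos'],s['t'])
print('L3',fit(P,Y,.0345,np.array([.6,-.0125]),-1.57,.003));print('L2',fit(P,Y,.0247,np.array([.6,-.0125]),1.57,.003))
E
```

```text
[ 0.67830344 -0.01256719  0.19965877] 20.75
L3 (array([ 0.59987965, -0.01152764, -1.56172555]), np.float64(1.9301561087203538), 4796, np.float64(0.03467285846893853))
L2 (array([ 0.60337318, -0.0130564 ,  1.54491767]), np.float64(5.8076379480021565), 3399, np.float64(0.024734374930696357))
```

View pics/w7.png

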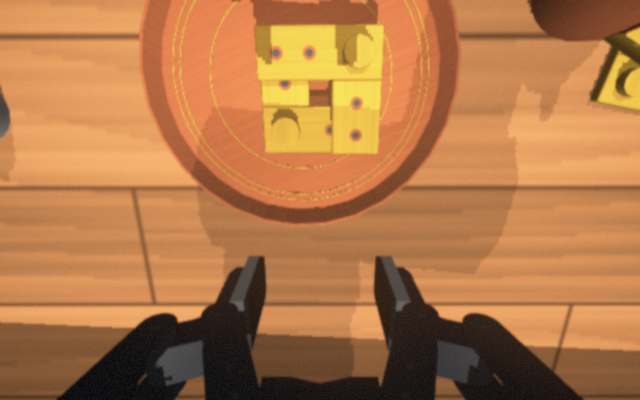

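>>> carry_out(motion=[[4, 30, 0, 0], [9, 72, 0, 0], [14, 114, 0, 0], [19, 156, 0, 0], [24, 198, 0, 0]])

```text
t: 21.25
tool_pos: [0.6539, 0.187, 0.1999]
tcp_rot: [[-1.0, 0.001, -0.001], [0.001, 1.0, -0.0], [0.001, -0.0, -1.0]]
force: [0.2, -0.1, 0.2]
opening: 0.0511
gripper_force: 0.0
```

>>> carry_out(motion=[[5, 38, 0, 0], [10, 72, 0, 0], [14, 93, 0, 0], [14, 98, 0, 0], [14, 98, 0, 0]])

```text
t: 21.75
tool_pos: [0.6406, 0.2837, 0.1998]
tcp_rot: [[-1.0, -0.001, -0.001], [-0.001, 1.0, -0.0], [0.001, -0.0, -1.0]]
force: [0.2, -0.9, 0.5]
opening: 0.0512
gripper_force: 0.0
```

```bash
python3 - <<'E'
from h import *
p,d,m=look('wrist','w8');P,Y=cloud(p,d,m);s=arm.read_state();print(s['tool_pos'],s['t'],s['qpos'])
r=fit(P,Y,.0105,np.array([.571,.291]),1.45,.003);print(r);q=r[0]
for leg in 'xy':
    g=grasp(q,leg,.003);print(leg,g,rel(g,.06,q[2]+(np.pi/2 if leg=='x' else 0)))
# tall non-bench stuff near a: ewer points in a's local frame
Q=P[(P[...,2]>.03)&(P[...,2]<.17)&(P[...,1]>.13)&(P[...,1]<.3)&(P[...,0]>.42)&(P[...,0]<.66)]
L=(Q[:,:2]-q[:2])@R2(q[2])*1e3
for a,b in((.03,.06),(.06,.1),(.1,.17)):
    k=(Q[:,2]>a)&(Q[:,2]<b);print(a,b,k.sum(),L[k].min(0) if k.any() else '',L[k].max(0) if k.any() else '')
i=np.argmin(np.hypot(*np.maximum(abs(L)-50,0).T));print('nearest',L[i],Q[i])
E
```

```text
[0.64098618 0.28279979 0.19985791] 21.8 [ 3.30443165e-01  6.49425234e-01  1.19903631e+00 -2.51784657e-04
  1.29375460e+00 -1.23992629e+00]
(array([0.56813204, 0.29165014, 1.38440685]), np.float64(1.3795636320071085), 3507, np.float64(0.010689984262588825))
x [0.59816837 0.28903881] (array([ 42.7,   6.3, 139.9]), np.float64(-1.385))
y [0.55962464 0.26272568] (array([ 81.3, -20. , 139.9]), np.float64(0.186))
0.03 0.06 1249 [-105.94124526  -14.71603465] [-57.8256598  58.5006238]
0.06 0.1 4450 [-124.37042142  -31.64263512] [-61.09485858  54.21704178]
0.1 0.17 6466 [-123.47410784  -26.33482622] [-75.28462784  43.42613096]
nearest [-57.8256598   31.69372458] [0.52627147 0.24069926 0.04228518]
```

>>> carry_out(motion=[[10, 1, 0, 0.12], [22, 3, 0, 0.26], [34, 5, 0, 0.4], [42.7, 6.3, 0, 0.54], [42.7, 6.3, 0, 0.68]], grip=0.62)

```text
t: 22.3
tool_pos: [0.5978, 0.2882, 0.2001]
tcp_rot: [[-0.773, 0.635, -0.001], [0.635, 0.773, -0.0], [0.0, -0.001, -1.0]]
force: [1.0, 0.3, 0.6]
opening: 0.0532
gripper_force: 0.0
```

>>> carry_out(motion=[[0, 0, 0, 0.14], [0, 0, 0, 0.28], [0, 0, 0, 0.42], [0, 0, 0, 0.56], [0, 0, 0, 0.7]])

```text
t: 22.8
tool_pos: [0.5989, 0.288, 0.2]
tcp_rot: [[-0.182, 0.983, -0.0], [0.983, 0.182, -0.0], [-0.0, -0.0, -1.0]]
force: [-0.2, 0.2, -0.2]
opening: 0.0528
gripper_force: 0.0
```

>>> carry_out(motion=[[0, 0, 0, 0.14], [0, 0, 0, 0.28], [0, 0, 0, 0.36], [0, 0, 0, 0.377], [0, 0, 0, 0.377]])

```text
t: 23.3
tool_pos: [0.5989, 0.2885, 0.2]
tcp_rot: [[0.185, 0.983, -0.0], [0.983, -0.185, -0.0], [-0.0, -0.0, -1.0]]
force: [-0.8, 0.0, 0.0]
opening: 0.0527
gripper_force: 0.0
```

```bash
python3 - <<'E'
from h import *
p,d,m=look('wrist','w9');P,Y=cloud(p,d,m);s=arm.read_state();print(s['tool_pos'],s['t'],s['qpos'])
r=fit(P,Y,.0105,np.array([.568,.292]),1.384,.003);print(r)
for q in(r[0],np.array([.5681,.2917,1.3844])):
    g=grasp(q,'x',.003);print(g,rel(g,.0245,q[2]+np.pi/2))
E
```

```text
[0.59886955 0.28876091 0.19999505] 23.35 [ 3.59559623e-01  5.99473055e-01  1.30114575e+00 -8.19109648e-05
  1.24109507e+00  5.45106433e-01]
(array([0.56785518, 0.29267772, 1.38929554]), np.float64(1.2799695535023132), 5466, np.float64(0.010722235410154796))
[0.59790392 0.29021326] (array([  1.3,  -1.2, 175.5]), np.float64(-0.004))
[0.59813631 0.28908847] (array([  0.2,  -0.8, 175.5]), np.float64(0.001))
```

>>> carry_out(motion=[[0.7, -1, 30, 0], [0.7, -1, 70, 0], [0.7, -1, 110, 0], [0.7, -1, 140, 0], [0.7, -1, 158, 0]])

```text
t: 23.85
tool_pos: [0.5968, 0.2896, 0.0394]
tcp_rot: [[0.184, 0.983, -0.003], [0.983, -0.184, -0.001], [-0.002, -0.003, -1.0]]
force: [-0.1, 0.8, -0.1]
opening: 0.053
gripper_force: 0.0
```

>>> carry_out(motion=[[0, 0, 8, 0], [0, 0, 14, 0], [0, 0, 18, 0], [0, 0, 18, 0], [0, 0, 18, 0]])

```text
t: 24.35
tool_pos: [0.5983, 0.2905, 0.0248]
tcp_rot: [[0.186, 0.983, 0.001], [0.983, -0.186, 0.0], [0.001, 0.001, -1.0]]
force: [-0.5, 0.3, -0.1]
opening: 0.0525
gripper_force: 0.0
```

>>> carry_out(motion=[[0, 0, 0, 0], [0, 0, 0, 0], [0, 0, 0, 0], [0, 0, 0, 0], [0, 0, 0, 0]], grip=0.3, force=100)

```text
t: 24.85
tool_pos: [0.5983, 0.2905, 0.0254]
tcp_rot: [[0.186, 0.983, 0.001], [0.983, -0.186, 0.0], [0.001, 0.001, -1.0]]
force: [-3.7, -1.2, 13.3]
opening: 0.0365
gripper_force: 98.6
```

>>> carry_out(motion=[[0, 0, -2, 0], [0, 0, -4, 0], [0, 0, -6, 0], [0, 0, -8, 0]])

```text
t: 25.25
tool_pos: [0.5978, 0.2903, 0.032]
tcp_rot: [[0.186, 0.983, -0.0], [0.983, -0.186, -0.0], [-0.0, -0.0, -1.0]]
force: [-0.4, 0.1, -5.0]
opening: 0.0362
gripper_force: 100.5
```

>>> carry_out(motion=[[0, 0, -20, 0], [0, 0, -55, 0], [0, 0, -90, 0], [0, 0, -125, 0], [0, 0, -160, 0]])

```text
t: 25.75
tool_pos: [0.5976, 0.2902, 0.1934]
tcp_rot: [[0.186, 0.983, -0.0], [0.983, -0.186, -0.0], [-0.0, -0.0, -1.0]]
force: [0.6, -0.1, -5.8]
opening: 0.0364
gripper_force: 101.5
```

>>> carry_out(motion=[[0, 0, -25, 0], [0, 0, -40, 0], [0, 0, -45, 0], [0, 0, -45, 0], [0, 0, -45, 0]])

```text
t: 26.25
tool_pos: [0.5974, 0.2902, 0.2358]
tcp_rot: [[0.186, 0.983, -0.002], [0.983, -0.186, -0.001], [-0.001, -0.002, -1.0]]
force: [-1.1, -0.3, -5.5]
opening: 0.0359
gripper_force: 101.5
```

```bash
python3 - <<'E'
from h import *
s=arm.read_state();p,d,m=look('wrist','w10');c,n,P,Y=held(p,d,m,s);print(c,n)
r=inhand('w10');print(r)
R=np.array(s['tcp_rot'])
sg=.05-(r['xend']+.0005)
tx=np.array([0,1.]);ty=np.array([1.,0]);C=np.array([.600,-.012])
# centre in tool frame: x=-sg, y=-30 (tool y=-local y)
xy=C+sg*tx+.03*ty;print('s',sg,'TCP',xy,rel(xy,s['tool_pos'][2],0),s['tool_pos'],s['force'],s['qpos'])
E
```

```text
[-0.01127403 -0.00314711  0.01494216] 13720
{'xend': np.float64(0.044856302574907615), 'y0': np.float64(-0.0010923413532962548), 'yaw': np.float64(-0.004209058975438223), 'width': np.float64(0.0391164183521517), 'z': np.float64(0.014714917702986427)}
s 0.004643697425092387 TCP [ 0.63      -0.0073563] (array([-286.3,   87.4,    0. ]), np.float64(-0.187)) [0.59740944 0.29018356 0.23576717] [-1.05614936 -0.29519386 -5.54432935] [3.62305231e-01 5.65838357e-01 1.26073275e+00 1.72138500e-05
 1.31677094e+00 5.49351821e-01]
```

>>> carry_out(motion=[[-25, 8, 0, -0.03], [-65, 20, 0, -0.08], [-105, 32, 0, -0.13], [-145, 44, 0, -0.187], [-185, 56, 0, -0.187]])

```text
t: 26.8
tool_pos: [0.6181, 0.0966, 0.2359]
tcp_rot: [[-0.002, 1.0, -0.002], [1.0, 0.002, -0.0], [-0.0, -0.002, -1.0]]
force: [1.3, 0.3, -4.6]
opening: 0.0366
gripper_force: 101.5
```

```bash
python3 - <<'E'
from h import *
s=arm.read_state();print(rel([.63,-.0074],.1,0),s['tool_pos'])
E
```

```text
(array([-104. ,   11.9,  135.9]), np.float64(0.002)) [0.61807915 0.09660878 0.23589828]
```

>>> carry_out(motion=[[-32, 4, 0, 0], [-64, 8, 0, 0], [-92, 11, 0, 0], [-104, 12, 0, 0], [-104, 12, 0, 0]])

```text
t: 27.3
tool_pos: [0.6303, -0.0073, 0.2361]
tcp_rot: [[0.002, 1.0, -0.001], [1.0, -0.002, -0.0], [-0.0, -0.001, -1.0]]
force: [0.1, 1.1, -5.0]
opening: 0.0362
gripper_force: 101.5
```

>>> carry_out(motion=[[0, 0, 20, 0], [0, 0, 55, 0], [0, 0, 95, 0], [0, 0, 125, 0], [0, 0, 140, 0]])

```text
t: 27.8
tool_pos: [0.6289, -0.0045, 0.094]
tcp_rot: [[-0.001, 1.0, -0.004], [1.0, 0.001, 0.001], [0.001, -0.004, -1.0]]
force: [0.1, -1.0, -3.8]
opening: 0.0363
gripper_force: 101.5
```

>>> carry_out(motion=[[0, 0, 0, 0], [0, 0, 0, 0], [0, 0, 0, 0]])

```text
t: 28.1
tool_pos: [0.6316, -0.0057, 0.0987]
tcp_rot: [[-0.0, 1.0, 0.003], [1.0, 0.0, -0.0], [-0.0, 0.003, -1.0]]
force: [0.7, -0.4, -4.3]
opening: 0.036
gripper_force: 101.5
```

```bash
python3 - <<'E'
from h import *
s=arm.read_state();print(rel([.63,-.0074],.063,0),s['tool_pos'])
E
```

```text
(array([-1.7, -1.7, 35.7]), np.float64(0.0)) [ 0.63156447 -0.00569922  0.09867382]
```

>>> carry_out(motion=[[-1.5, -1, 12, 0], [-1.5, -1, 24, 0], [-1.5, -1, 31, 0], [-1.5, -1, 33, 0], [-1.5, -1, 33, 0]])

```text
t: 28.6
tool_pos: [0.6293, -0.0073, 0.0634]
tcp_rot: [[0.0, 1.0, -0.001], [1.0, -0.0, 0.0], [0.0, -0.001, -1.0]]
force: [1.0, 0.5, -4.8]
opening: 0.0361
gripper_force: 101.5
```

>>> carry_out(motion=[[0, 0, 1.2, 0], [0, 0, 1.2, 0]])

```text
t: 28.8
tool_pos: [0.6297, -0.0073, 0.063]
tcp_rot: [[-0.0, 1.0, 0.0], [1.0, 0.0, -0.0], [-0.0, 0.0, -1.0]]
force: [0.6, -0.9, -5.8]
opening: 0.0362
gripper_force: 101.5
```

>>> carry_out(motion=[[0, 0, 1, 0], [0, 0, 1, 0]])

```text
t: 29.0
tool_pos: [0.6296, -0.0073, 0.0619]
tcp_rot: [[0.0, 1.0, 0.0], [1.0, -0.0, -0.0], [-0.0, 0.0, -1.0]]
force: [-0.5, 0.3, -5.3]
opening: 0.0358
gripper_force: 101.5
```

>>> carry_out(motion=[[0, 0, 1, 0], [0, 0, 1, 0]])

```text
t: 29.2
tool_pos: [0.6295, -0.0073, 0.0607]
tcp_rot: [[0.0, 1.0, -0.0], [1.0, -0.0, 0.0], [0.0, -0.0, -1.0]]
force: [0.6, -0.7, -5.0]
opening: 0.0363
gripper_force: 101.5
```

>>> carry_out(motion=[[0, 0, 0.8, 0], [0, 0, 0.8, 0]])

```text
t: 29.4
tool_pos: [0.6295, -0.0073, 0.0599]
tcp_rot: [[0.0, 1.0, 0.0], [1.0, -0.0, 0.0], [0.0, 0.0, -1.0]]
force: [0.1, 0.7, -5.2]
opening: 0.0361
gripper_force: 101.6
```

>>> carry_out(motion=[[0, 0, 0.6, 0], [0, 0, 0.6, 0]])

```text
t: 29.6
tool_pos: [0.6296, -0.0073, 0.0596]
tcp_rot: [[0.0, 1.0, 0.0], [1.0, -0.0, 0.0], [0.0, 0.0, -1.0]]
force: [-1.3, 0.4, -2.0]
opening: 0.0363
gripper_force: 102.0
```

>>> carry_out(motion=[[0, 0, 0.6, 0], [0, 0, 0.6, 0]])

```text
t: 29.8
tool_pos: [0.6296, -0.0073, 0.0595]
tcp_rot: [[-0.0, 1.0, 0.0], [1.0, 0.0, -0.0], [-0.0, 0.0, -1.0]]
force: [-3.8, 0.1, 9.7]
opening: 0.0358
gripper_force: 103.2
```

>>> carry_out(motion=[[0, 0, 0.3, 0], [0, 0, 0.3, 0], [0, 0, 0.3, 0], [0, 0, 0.3, 0]], grip=0.6)

```text
t: 30.2
tool_pos: [0.6296, -0.0073, 0.0585]
tcp_rot: [[-0.0, 1.0, 0.0], [1.0, 0.0, -0.0], [-0.0, 0.0, -1.0]]
force: [0.0, -0.7, 0.5]
opening: 0.0515
gripper_force: 0.0
```

>>> carry_out(motion=[[0, 0, -3, 0], [0, 0, -8, 0], [0, 0, -30, 0], [0, 0, -70, 0], [0, 0, -110, 0]])

```text
t: 30.7
tool_pos: [0.6291, -0.0073, 0.1698]
tcp_rot: [[-0.0, 1.0, -0.001], [1.0, 0.0, 0.0], [0.0, -0.001, -1.0]]
force: [0.3, -0.7, -0.0]
opening: 0.0514
gripper_force: 0.0
```

>>> carry_out(motion=[[-30, -15, -20, 0], [-60, -30, -40, 0], [-75, -30, -40, 0], [-75, -30, -40, 0], [-75, -30, -40, 0]])

```text
t: 31.2
tool_pos: [0.5995, -0.082, 0.208]
tcp_rot: [[0.001, 1.0, -0.001], [1.0, -0.001, 0.0], [0.0, -0.001, -1.0]]
force: [0.6, 0.2, -0.7]
opening: 0.0513
gripper_force: 0.0
```

```bash
python3 - <<'E'
from h import *
p,d,m=look('wrist','w11');P,Y=cloud(p,d,m);s=arm.read_state();print(s['tool_pos'],s['t'],s['force'],s['opening'])
r=fit(P,Y,.0447,np.array([.6,-.0125]),1.57,.003);print('L4',r)
q=r[0]
k=Y&(abs(P[...,2]-.0447)<.004);Q=P[k];L=(Q[:,:2]-q[:2])@R2(q[2]);Q=Q[(abs(L)<.05).all(1)];A=np.c_[Q[:,:2]-q[:2],np.ones(len(Q))];print('tilt',np.linalg.lstsq(A,Q[:,2],rcond=None)[0])
b=fit(P,Y,.0347,np.array([.6,-.0125]),-1.57,.003);print('L3 partly hidden',b)
E
```

```text
[ 0.5995311  -0.0816028   0.20776286] 31.25 [ 0.40788622 -0.00330286 -0.37458256] 0.05132139592806637
L4 (array([ 0.59919208, -0.01123953,  1.57017135]), np.float64(2.1281057081954025), 4430, np.float64(0.04466541245373573))
tilt [ 0.00048927 -0.00042984  0.04465169]
L3 partly hidden (array([ 0.59746242, -0.00900946, -1.54849718]), np.float64(5.7299313568986205), 3944, np.float64(0.03466371221668316))
```

View pics/w11.png

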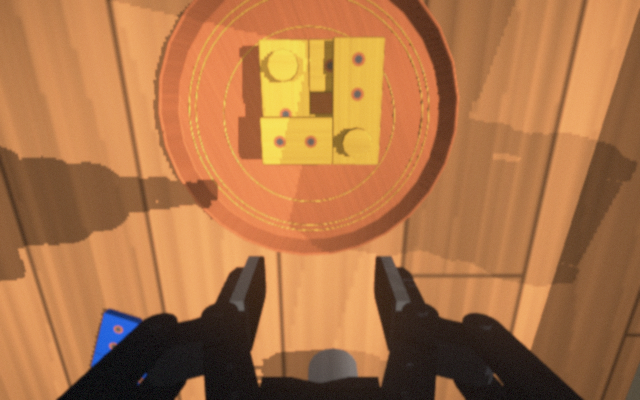

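The picture shows the four-layer pile standing level and square on the tray (about pixel 320,100): top heel pad at (355,142), layer 3 pad at (282,65) in its open angle. The gripper is clear, so I'm handing in.

```bash
python3 -c "
from plant import arm
print(arm.job_done())"
```

```text
the job is handed in; nothing more can be done
None
```

The three brackets are stacked on the base bracket on the tray in the order c, b, a, each turned half round from the one below. In the last wrist view the pile is level, square and centred to within about 2 mm, nothing was dropped, and I handed the job in at about 31 s; no verdict came back.

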